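# Load the sample carousel and index the reference to the reader

### The job

Load the carousel changer for a run: slide each blue sample carrier through the loading port until it is fully home in its slot, and pull the red-knobbed ratchet lever one full stroke after each, so that they stand in neighbouring slots. Load the red reference carrier last, in the next slot, then advance it two strokes, so that it stops under the blue reading head. Let the lever go back to rest and leave the timer, beaker and petri dish where they are.

Things in the scene. Friction and masses are not known exactly. Their poses are not given: they have to be found in the camera images.
- changer: carousel changer, a round white machine fixed on the bench, 262 mm across; origin on its upright axis at bench level; its -x axis points out through the loading port, z up. A white guard wall (outer radius 129 mm, top 31 mm above the bench) runs round it, open only 27 degrees to each side of the port. The carousel turns only under about 0.9 N m and is in step with the port at the start
- changer_axis (a point): point on the carousel's axis on top of its clear roof (radius 106 mm), 30.5 mm above the bench. Six radial slots, 60 degrees apart, lie under the roof, each for one carrier lengthwise: 39 mm wide, 11.5 mm high, floor 16 mm above the bench, mouth flared, 116 mm from the axis, end stop 44 mm from the axis
- station_0 (a point): fixed point, the middle of a carrier fully home in the slot at the loading port; 82 mm from the axis, 20.5 mm above the bench (along the changer's -x). Home, its outer end is 120 mm from the axis; if it sticks out over 4 mm more it may jam on the guard wall. A steel tongue under it, 24 mm wide, top 15 mm above the bench, reaches out to 166 mm
- station_1 (a point): fixed point, the middle of a carrier fully home in the slot at the first station past the port; 82 mm from the axis, 20.5 mm above the bench, 60 degrees anticlockwise of it seen from above
- station_2 (a point): fixed point, the middle of a carrier fully home in the slot at the reading station, under the blue reading head; 82 mm from the axis, 20.5 mm above the bench, 120 degrees anticlockwise of the port, two strokes past it. The head on its post is up to 85 mm high, 161 mm from the axis at most
- station_3 (a point): fixed point, the middle of a carrier fully home in the slot at the third station past the port; 82 mm from the axis, 20.5 mm above the bench
- station_4 (a point): fixed point, the middle of a carrier fully home in the slot at the fourth station past the port; 82 mm from the axis, 20.5 mm above the bench
- station_5 (a point): fixed point, the middle of a carrier fully home in the slot at the fifth station past the port; 82 mm from the axis, 20.5 mm above the bench
- stroke_lever (a joint): ratchet lever about the carousel's axis, rad: 0 at rest, 1.21 at its stop, growing anticlockwise seen from above. About 0.16 rad of play, then it drives the carousel (about 13 N at the knob). A stroke must reach the stop (1.18 or more, turning the carousel 60 degrees) and go back below 0.05 to catch the next tooth. A weak spring returns it when let go; the carousel stays
- lever_knob (a point): middle of the lever's upright red knob, a round post of 16 mm diameter, 51 to 93 mm above the bench, 80 mm from the axis; this point is 73 mm above the bench and moves with the lever
- timer: white timer, 66x70x26 mm, a bystander; origin at the centre of its underside
- beaker: small clear beaker, 52 mm across, 62 mm high, a bystander; origin at the centre of its underside
- petri_1: petri dish, 91 mm across, 16 mm high, a bystander; origin at the centre of its underside
- sample_1: blue sample carrier, a flat frame with a small window: 76 mm long (its x), 36 mm wide (its y), 9 mm thick (its z); the origin is at the middle of the body, 4.5 mm above the bench when it lies flat; the same both ways up and both ways round; about 25 g; may be absent
- sample_2: blue sample carrier, a flat frame with a small window: 76 mm long (its x), 36 mm wide (its y), 9 mm thick (its z); the origin is at the middle of the body, 4.5 mm above the bench when it lies flat; the same both ways up and both ways round; about 25 g; may be absent
- sample_3: blue sample carrier, a flat frame with a small window: 76 mm long (its x), 36 mm wide (its y), 9 mm thick (its z); the origin is at the middle of the body, 4.5 mm above the bench when it lies flat; the same both ways up and both ways round; about 25 g; may be absent
- reference: red reference carrier, a flat frame with a small window: 76 mm long (its x), 36 mm wide (its y), 9 mm thick (its z); the origin is at the middle of the body, 4.5 mm above the bench when it lies flat; the same both ways up and both ways round; about 25 g; always there
Things that resemble listed ones, but are neither listed nor needed, are in the scene too. What is shaped like the sample_1 but green or purple is not meant.

How it is judged:
On the way, in this order (a step that is already met when the one before it is completed fails the run):
1. every sample carrier is in the carousel, in neighbouring slots, and past the port, while the reference is still outside ((distance between sample_1 and station_1 below 0.01 m or (distance between sample_1 and station_2 below 0.01 m and distance between any of sample_2, sample_3 and station_1 below 0.01 m) or (distance between sample_1 and station_3 below 0.01 m and distance between any of sample_2, sample_3 and station_2 below 0.01 m and distance between any of sample_2, sample_3 and station_1 below 0.01 m)) and (distance between sample_2 and station_1 below 0.01 m or (distance between sample_2 and station_2 below 0.01 m and distance between any of sample_1, sample_3 and station_1 below 0.01 m) or (distance between sample_2 and station_3 below 0.01 m and distance between any of sample_1, sample_3 and station_2 below 0.01 m and distance between any of sample_1, sample_3 and station_1 below 0.01 m)) and (distance between sample_3 and station_1 below 0.01 m or (distance between sample_3 and station_2 below 0.01 m and distance between any of sample_1, sample_2 and station_1 below 0.01 m) or (distance between sample_3 and station_3 below 0.01 m and distance between any of sample_1, sample_2 and station_2 below 0.01 m and distance between any of sample_1, sample_2 and station_1 below 0.01 m)) and horizontal distance between reference and changer_axis above 0.13 m), for 0.2 s.
2. the red reference carrier is fully home in the slot at the port, right behind the samples (distance between reference and station_0 below 0.01 m and (distance between sample_1 and station_1 below 0.01 m or (distance between sample_1 and station_2 below 0.01 m and distance between any of sample_2, sample_3 and station_1 below 0.01 m) or (distance between sample_1 and station_3 below 0.01 m and distance between any of sample_2, sample_3 and station_2 below 0.01 m and distance between any of sample_2, sample_3 and station_1 below 0.01 m)) and (distance between sample_2 and station_1 below 0.01 m or (distance between sample_2 and station_2 below 0.01 m and distance between any of sample_1, sample_3 and station_1 below 0.01 m) or (distance between sample_2 and station_3 below 0.01 m and distance between any of sample_1, sample_3 and station_2 below 0.01 m and distance between any of sample_1, sample_3 and station_1 below 0.01 m)) and (distance between sample_3 and station_1 below 0.01 m or (distance between sample_3 and station_2 below 0.01 m and distance between any of sample_1, sample_2 and station_1 below 0.01 m) or (distance between sample_3 and station_3 below 0.01 m and distance between any of sample_1, sample_2 and station_2 below 0.01 m and distance between any of sample_1, sample_2 and station_1 below 0.01 m))), for 0.2 s.
3. one stroke has taken the reference one station on (distance between reference and station_1 below 0.01 m and (distance between sample_1 and station_2 below 0.01 m or (distance between sample_1 and station_3 below 0.01 m and distance between any of sample_2, sample_3 and station_2 below 0.01 m) or (distance between sample_1 and station_4 below 0.01 m and distance between any of sample_2, sample_3 and station_3 below 0.01 m and distance between any of sample_2, sample_3 and station_2 below 0.01 m)) and (distance between sample_2 and station_2 below 0.01 m or (distance between sample_2 and station_3 below 0.01 m and distance between any of sample_1, sample_3 and station_2 below 0.01 m) or (distance between sample_2 and station_4 below 0.01 m and distance between any of sample_1, sample_3 and station_3 below 0.01 m and distance between any of sample_1, sample_3 and station_2 below 0.01 m)) and (distance between sample_3 and station_2 below 0.01 m or (distance between sample_3 and station_3 below 0.01 m and distance between any of sample_1, sample_2 and station_2 below 0.01 m) or (distance between sample_3 and station_4 below 0.01 m and distance between any of sample_1, sample_2 and station_3 below 0.01 m and distance between any of sample_1, sample_2 and station_2 below 0.01 m))), for 0.1 s.
At the end, for the whole second after the job is handed in: The reference lies fully home in its slot under the reading head, at station 2 within 10 mm; every sample carrier likewise at the stations right ahead of it, from station 3 on without an empty slot between; the lever is back at rest (below 0.12 rad) and all carriers are still (distance between reference and station_2 below 0.01 m and (distance between sample_1 and station_3 below 0.01 m or (distance between sample_1 and station_4 below 0.01 m and distance between any of sample_2, sample_3 and station_3 below 0.01 m) or (distance between sample_1 and station_5 below 0.01 m and distance between any of sample_2, sample_3 and station_4 below 0.01 m and distance between any of sample_2, sample_3 and station_3 below 0.01 m)) and (distance between sample_2 and station_3 below 0.01 m or (distance between sample_2 and station_4 below 0.01 m and distance between any of sample_1, sample_3 and station_3 below 0.01 m) or (distance between sample_2 and station_5 below 0.01 m and distance between any of sample_1, sample_3 and station_4 below 0.01 m and distance between any of sample_1, sample_3 and station_3 below 0.01 m)) and (distance between sample_3 and station_3 below 0.01 m or (distance between sample_3 and station_4 below 0.01 m and distance between any of sample_1, sample_2 and station_3 below 0.01 m) or (distance between sample_3 and station_5 below 0.01 m and distance between any of sample_1, sample_2 and station_4 below 0.01 m and distance between any of sample_1, sample_2 and station_3 below 0.01 m)) and value of joint stroke_lever below 0.12 rad and linear speed of each of sample_1, sample_2, sample_3, reference below 0.02 m/s); the robot touches nothing.
It fails at once if the timer, beaker or petri dish is moved more than 4 cm or the beaker is tipped (distance of any of timer, beaker, petri_1 from where it was at the start of the episode above 0.04 m or angle between beaker's own z axis and vertical above 0.6 rad).
Of sample_1, sample_2, sample_3 only 2 to 3 are there at a start; the rules pass over those that are not, and their reading is None.
At some moment in a run one of sample_1, sample_2, sample_3, reference may be knocked a few centimetres aside while the robot is not near it.
Once in a run the grip may slacken for a moment while it holds something.
It also fails if it takes over 210 s, if anything falls off the work surface, if the arm or the gripper's body presses on something with over 40 N, if the wrist force passes 120 N, or if a joint passes its speed limit or range.

### The arm

A 6-joint arm with a two-finger parallel gripper is mounted at the origin on a cart in front of the work surface, level with it; the furniture and walls round the work are solid. World frame = base frame: x ahead of the robot, y to its left, z up, the work surface at z = 0. Lengths are in m, angles in rad, forces in N, time in s.
With the tool pointing down it reaches from about 0.275 to 0.825 m from the base axis. Payload 5.2 kg.
Tool frame: the origin (TCP) lies midway between the tips of the shut fingers; the grasp point (between the pads) lies 19 mm behind it (arm.tcp_to_grasp is the z of the grasp point in the tool frame, in m); z points along the fingers, y is the line along which they close (so a half turn about z gives the same grasp; the last joint's range is limited). The gripper opens to 93 mm and grips with 3 to 60 N. Pads are 15 mm wide; open, the fingers measure 128 mm over their backs; the gripper's body (75 mm by 188 mm) begins 65 mm behind the grasp point.
Start: joints at [-1.459, 0.259, 1.535, -0, 1.348, -0.203], TCP at [0.17, -0.523, 0.219] pointing down, gripper open.
Joint ranges: [-3.14, 3.14], [-0.91, 2.08], [0.19, 2.58], [-1.22, 4.36], [0.22, 2.71], [-3.12, 3.12]. Speed limits (rad/s): [2.57, 2.57, 3.14, 3.14, 3.14, 3.14].

### API

Orientations are given as a unit quaternion [x, y, z, w].
In Python, from plant import arm gives the robot as it stands. Calls block until the motion is done:
- arm.reach(position, orientation): joint-space move of the TCP to a pose.
- arm.movel(position, rot=None, max_speed=0.15, threshold=None): straight line of the TCP; rot=None keeps the orientation; max_speed is the mean speed in m/s. With threshold (N) it stops when the force on the tool has changed by that much, and returns True; else False.
- arm.goto_joints(angles): joint-space move.
- arm.gripper_open() and arm.close(grasp_force=None): open the fingers fully, or close them until they stop; grasp_force is the grip in N (None keeps the last).
- arm.pause(seconds).
- arm.solve_ik(position, orientation): joint angles nearest the present ones, or None.
- arm.snapshot(name): name is "side" or "top"; returns a dict with "img" (420x560x3 uint8, blue, green, red), "camera_matrix" (3x3 intrinsics, pixels), "k1" (the pictures are not rectified: a ray, as slopes to the right and down, at radius r is drawn at 1 + k1 r^2 times it, then the intrinsics apply), "R" (3x3) and "t" (3): a world point X has camera coordinates R X + t. Camera axes: x right, y down, z forward; pixel columns grow to the right and rows downward; lengths in m; the calibration is good to about 2 mm. A picture is of the moment at which its call begins. There is no depth.
A pose or a line that the arm cannot do raises arm.MotionError and nothing moves.
- arm.sign_off(): hands the job in; it is judged then, once.
Readings, each from a call of its own:
- arm.get_clock(): time.
- arm.get_joint_pos(): joint angles.
- arm.get_joint_velocities(): joint speeds.
- arm.get_effort(): joint torques, N m.
- arm.get_tcp_pos(): TCP position.
- arm.get_orientation(): TCP orientation.
- arm.get_contact_force(): force on the tool from outside, world axes, zero at the start.
- arm.get_torque(): the same for the moment, N m.
- arm.get_opening(): finger opening in m.
- arm.get_gripper_force(): force on a finger pad.
Only numpy, scipy, OpenCV 4.12 (cv2) and the standard library are available. Lean on these libraries where they do the work, as an engineer would, in place of code of your own. Each camera call takes 0.05 s, during which the arm holds its last target. There are 200 camera calls.

## Working session

There is one attempt and no reset: what is moved stays moved. The work goes in short steps, each a Python script; the robot and the scene stay as the last script left them, time stands still between calls to the robot, and variables do not carry over. Pictures are saved under pics/ and viewed, at most 14 in all, crops included, and the job is handed in when it is done.

```bash
ls; mkdir -p pics; python3 - <<'E'
from plant import arm
import cv2
for n in("top","side"):
    s=arm.snapshot(n); cv2.imwrite(f"pics/{n}0.png",s["img"]); print(n,s["camera_matrix"].tolist(),s["k1"],s["R"].tolist(),s["t"].tolist())
print(arm.get_clock(),arm.tcp_to_grasp,arm.get_orientation(),arm.get_opening())
E
```

```text
pics
top [[411.334685775458, 0.0, 281.94038944433436], [0.0, 411.334685775458, 200.96828308302963], [0.0, 0.0, 1.0]] -0.06966251810624628 [[-0.018077440329487465, -0.9997905816585952, -0.009591609765941657], [-0.9888057945141097, 0.019298245661409336, -0.14795498791765263], [0.1481091046710319, 0.006809591849749832, -0.9889475833290587]] [0.0007284753453752408, 0.4951077042331793, 1.06950874887284]
side [[449.6071467343879, 0.0, 280.76400729430577], [0.0, 449.6071467343879, 209.84720885337615], [0.0, 0.0, 1.0]] -0.014779457445473992 [[0.2378255177699787, -0.9713058124878944, -0.0020104041068304004], [-0.6828993465896239, -0.16573622842286012, -0.7114632703208439], [0.6907152130400098, 0.1705770242893127, -0.7027204090245968]] [-0.14734807384731005, 0.401767164196042, 1.2075145252218056]
0.1 -0.0188 [ 9.87639416e-01  1.56741036e-01  3.96158020e-05 -7.93548880e-04] 0.09306732347303506
```

View pics/top0.png

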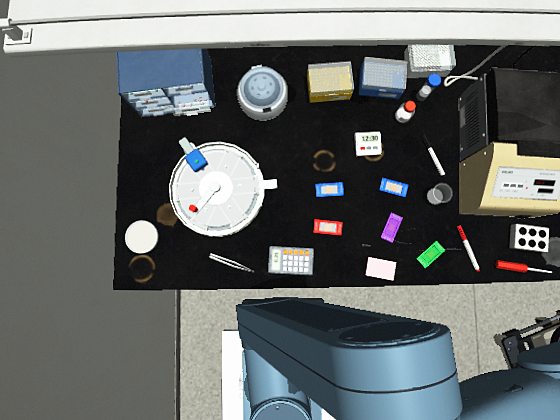

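View pics/side0.png

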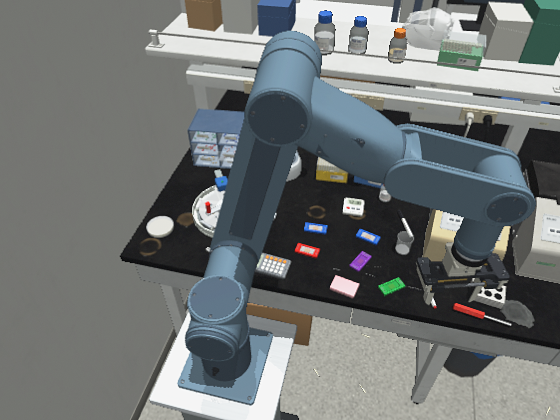

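The top view shows blue carriers at about (330,189) and (394,187), and the red one at (328,228). The changer is at about (217,190) with its tongue to the right at (268,184), the lever knob is at (194,208), and the blue head is at (197,158). The side view shows the same two blue carriers and no third.

```bash
cat > h.py <<'E'
import numpy as np, cv2
from plant import arm
def ray(s,uv):
    K=s["camera_matrix"]; d=np.array([(uv[0]-K[0,2])/K[0,0],(uv[1]-K[1,2])/K[1,1]])
    p=d.copy()
    for _ in range(10): p=d/(1+s["k1"]*(p@p))
    R=np.array(s["R"]); return -R.T@s["t"], R.T@np.array([p[0],p[1],1])
def toplane(s,uv,z):
    c,d=ray(s,uv); return (c+d*(z-c[2])/d[2])[:2]
RANGES=dict(blue=[((100,130,90),(125,255,255))],red=[((0,130,90),(9,255,255)),((172,130,90),(180,255,255))])
def blobs(s,col,z,amin=25):
    hsv=cv2.cvtColor(s["img"],cv2.COLOR_BGR2HSV); m=0
    for lo,hi in RANGES[col]: m=m|cv2.inRange(hsv,lo,hi)
    out=[]
    for c in cv2.findContours(m,cv2.RETR_EXTERNAL,cv2.CHAIN_APPROX_NONE)[0]:
        if cv2.contourArea(c)<amin: continue
        w=np.array([toplane(s,q,z) for q in c[:,0,:].astype(float)]).astype(np.float32)
        (x,y),(a,b),t=cv2.minAreaRect(w)
        if a<b: a,b,t=b,a,t+90
        px=c[:,0,:].mean(0)
        out.append((np.array([x,y]),a,b,np.deg2rad((t+90)%180-90),px))
    return out
def carriers(col,s=None):
    s=s or arm.snapshot("top")
    return [o for o in blobs(s,col,0.009) if .062<o[1]<.09 and .028<o[2]<.046]
E
python3 - <<'E'
from h import *
s=arm.snapshot("top")
for c in("blue","red"):
    for o in blobs(s,c,.009): print(c,*[np.round(v,3) for v in o])
print("knob",[ (np.round(o[0],3),np.round(o[1:3],3)) for o in blobs(s,"red",.093,8) if o[4][0]<240])
g=cv2.cvtColor(s["img"],cv2.COLOR_BGR2HSV)
m=cv2.inRange(g,(0,0,120),(180,70,255)); 
m2=np.zeros_like(m); m2[120:250,150:285]=m[120:250,150:285]
cs=cv2.findContours(m2,cv2.RETR_EXTERNAL,cv2.CHAIN_APPROX_NONE)[0]; c=max(cs,key=cv2.contourArea)[:,0,:].astype(float)
w=np.array([toplane(s,q,.031) for q in c])
x=np.r_[w.mean(0),.129]
from scipy.optimize import least_squares
r=least_squares(lambda p:np.hypot(*(w-p[:2]).T)-p[2],x,loss='soft_l1',f_scale=.001); print("circle",r.x)
C=r.x[:2]
w15=np.array([toplane(s,q,.015) for q in c]); d=w15-C; rr=np.hypot(*d.T); 
t=d[(rr>.14)]; print("tongue",t.mean(0),rr.max(),np.rad2deg(np.arctan2(*t.mean(0)[::-1])),len(t))
v=cv2.resize(s["img"][130:250,160:290],None,fx=6,fy=5,interpolation=cv2.INTER_CUBIC)[:600,:780]; cv2.imwrite("pics/ch.png",v)
E
```

```text
blue [ 0.53 -0.14] 0.078 0.038 -1.527 [329.051 189.103]
blue [ 0.533 -0.319] 0.077 0.038 1.287 [393.347 186.773]
blue [0.623 0.234] 0.053 0.045 0.586 [195.132 159.   ]
blue [ 0.851 -0.46 ] 0.038 0.036 -0.006 [434.229  79.257]
red [ 0.306 -0.636] 0.088 0.023 1.388 [511.153 265.875]
red [ 0.402 -0.5  ] 0.041 0.013 0.404 [461.364 232.273]
red [ 0.425 -0.132] 0.078 0.038 1.451 [327.358 226.778]
red [0.486 0.24 ] 0.018 0.015 1.095 [191.882 207.647]
red [ 0.771 -0.382] 0.031 0.029 -0.072 [409.793 105.552]
knob [(array([0.474, 0.221]), array([0.016, 0.014]))]
circle [0.53626876 0.17012822 0.13019112]
tongue [ 0.07750354 -0.01998951] 0.1794593566952576 -14.462391416049387 55
```

View pics/ch.png

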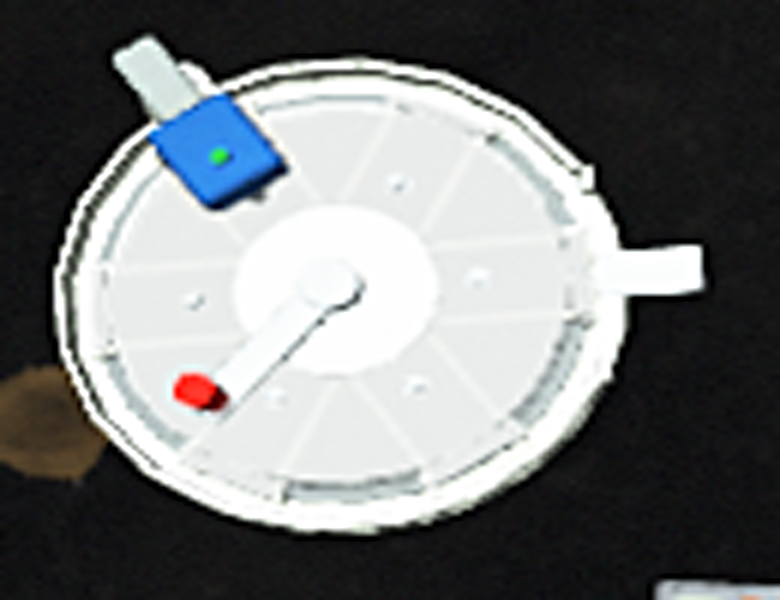

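The crop shows the tongue centre-line near full-image px (271,184), the hub near (216,187), the knob top at about (193,208), and the port slot lines on the roof. The knob radius of 80 mm confirms the axis. Next I'll get the port direction from the tongue edges and the slot lines.

```bash
python3 - <<'E'
from h import *
s=arm.snapshot("top"); C=np.array([.5363,.1701])
f=lambda x,y,z:toplane(s,(160+(x+.5)/6-.5,130+(y+.5)/5-.5),z)
an=lambda v:np.rad2deg(np.arctan2(v[1],v[0]))
print("hub",f(336,288,.0305))
a,b,c,d=[f(*p,.0305) for p in((437,245),(567,237),(437,322),(567,314))]
print("lines",an(b-a),an(d-c),an((b+d)/2-C),np.hypot(*((b+d)/2-C)))
g=cv2.cvtColor(s["img"],cv2.COLOR_BGR2HSV); m=cv2.inRange(g,(0,0,120),(180,70,255))
K=[]
for u in range(266,275):
    r=np.where(m[170:200,u])[0]+170; p=toplane(s,(u,(r[0]+r[-1])/2),.015); K.append(p)
K=np.array(K)
print("tongue pts",np.round(K,4)[::4],an(K[-1]-K[0]),an(K.mean(0)-C))
r=np.where(m[184,255:290])[0]+255; print("tip",np.hypot(*(toplane(s,(r[-1]+.5,184),.015)-C)))
k=np.array([.474,.221])-C; print("knob",an(k),np.hypot(*k))
h=blobs(s,"blue",.085)
for o in h:
    if o[4][0]<240: print("head",an(o[0]-C))
E
```

```text
hub [0.53749159 0.17179884]
lines -86.8888837863197 -86.86491443339655 -86.66626448830213 0.10373648059722763
tongue pts [[0.5465 0.0347]
 [0.5463 0.0237]
 [0.5475 0.0126]] -87.51212557680682 -85.84146490947731
tip 0.164646187738699
knob 140.7506811348155 0.08044936295583703
head 35.027998558623636
```

```bash
cat >> h.py <<'E'
C=np.array([.537,.171]); PORT=np.deg2rad(-86.5); E=.020
u=np.array([np.cos(PORT),np.sin(PORT)])
def q(phi): return [np.cos(phi/2),np.sin(phi/2),0,0]
def P(xy,z): return [float(xy[0]),float(xy[1]),float(z)]
rad=lambda: float((np.array(arm.get_tcp_pos())[:2]-C)@u)
def pick(o):
    phi=o[3]%np.pi; d=np.array([np.cos(phi),np.sin(phi)]); g=o[0]-E*d
    arm.gripper_open(); arm.reach(P(g,.09),q(phi)); arm.movel(P(g,.012)); arm.movel(P(g,.002),max_speed=.05,threshold=8)
    z0=arm.get_tcp_pos()[2]; arm.close(20); op=arm.get_opening()
    arm.movel(P(g,.06)); print("pick z",round(z0,4),"opening",op,"after lift",arm.get_opening())
def insert():
    phi=PORT+np.pi
    arm.reach(P(C+u*.225,.06),q(phi)); arm.movel(P(C+u*.225,.0187)); print("opening",arm.get_opening())
    hit=arm.movel(P(C+u*.130,.0187),max_speed=.06,threshold=12)
    print("insert hit",hit,"rad",rad(),arm.get_opening(),np.round(arm.get_contact_force(),1))
    return hit
def push():
    arm.gripper_open(); arm.movel(P(C+u*rad(),.07)); arm.movel(P(C+u*.185,.07)); arm.close(20)
    arm.movel(P(C+u*.185,.0185)); hit=arm.movel(P(C+u*.122,.0185),max_speed=.04,threshold=10)
    print("push hit",hit,"rad",rad(),np.round(arm.get_contact_force(),1))
    arm.movel(P(C+u*.185,.0185)); arm.movel(P(C+u*.185,.13))
K0=np.deg2rad(141.)
def stroke():
    def pose(a,z=.06):   # a: tool angle about the axis
        return P(C+.08*np.array([np.cos(a),np.sin(a)]),z), q(a-np.pi/2)
    s=K0-.40
    arm.reach(*pose(s,.13)); arm.movel(*pose(s),max_speed=.1)
    for a in np.linspace(s,K0-.195+1.10,9)[1:]: arm.movel(*pose(a),max_speed=.08)
    f0=np.round(arm.get_contact_force(),1)
    hit=False
    for a in K0-.195+np.arange(1.13,1.36,.03):
        hit=arm.movel(*pose(a),max_speed=.04,threshold=18)
        f=np.array(arm.get_contact_force())
        if hit or np.hypot(*f[:2])>35: break
    t=np.array(arm.get_tcp_pos())[:2]-C; e=(np.arctan2(t[1],t[0])%(2*np.pi))
    print("stroke end",hit,e-(K0-.195),f0,np.round(f,1))
    for b in np.linspace(e,s,8)[1:]: arm.movel(*pose(b),max_speed=.1)
    arm.movel(*pose(s,.13))
def park(): arm.reach([.40,-.35,.25],q(np.pi/2))
def lever(s):
    o=[o for o in blobs(s,"red",.093,8) if np.hypot(*(o[0]-C))<.1 and o[1]<.03]
    return [((np.arctan2(*(x[0]-C)[::-1])-K0)%(2*np.pi)+.5)%(2*np.pi)-.5 for x in o]
E
python3 - <<'E'
from h import *
b=sorted(carriers("blue"),key=lambda o:-o[0][1]); print(len(b),arm.get_clock())
pick(b[0]); insert(); print(arm.get_clock())
s=arm.snapshot("top"); cv2.imwrite("pics/ins1.png",cv2.resize(s["img"][120:260,150:340],None,fx=4,fy=4))
E
```

```text
2 0.25
pick z 0.002 opening 0.03564481311635725 after lift 0.035807397891808965
opening 0.035967019373892704
insert hit False rad 0.13031818874899298 0.035673329299689124 [0.4 0.8 0.2]
7.525
```

View pics/ins1.png

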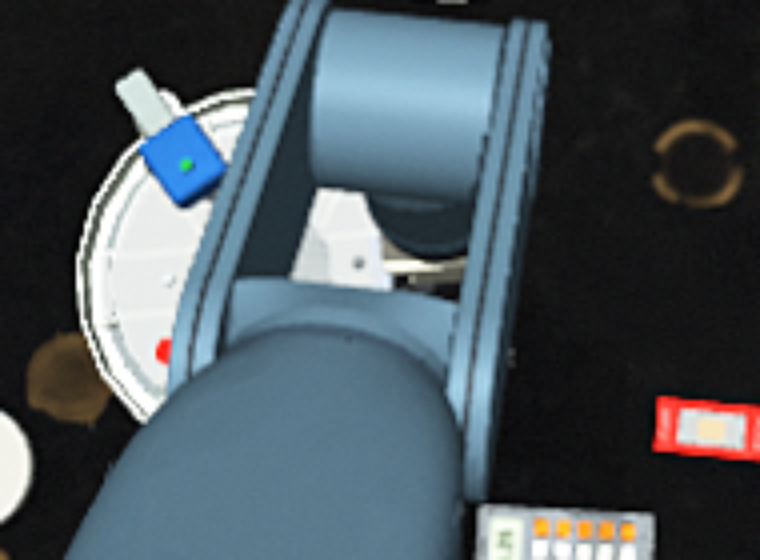

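The arm hides the port, but insertion met only about 1 N. I'll push the carrier home, then look.

```bash
python3 - <<'E'
from h import *
push(); park(); print(arm.get_clock())
s=arm.snapshot("top"); cv2.imwrite("pics/push1.png",cv2.resize(s["img"][125:250,160:340],None,fx=4,fy=4,interpolation=cv2.INTER_CUBIC))
print(lever(s)); print([(o[0],o[4]) for o in blobs(s,"blue",.02,5)])
E
```

```text
push hit True rad 0.12962452488906612 [ 0.2 -2.6  2. ]
15.6917
[np.float64(0.009755803456668932)]
[(array([ 0.53081316, -0.31635565]), array([393.34666667, 186.78666667])), (array([0.61979753, 0.23126322]), array([195.13207547, 159.        ])), (array([ 0.8461073 , -0.45549244]), array([434.22857143,  79.25714286]))]
```

View pics/push1.png

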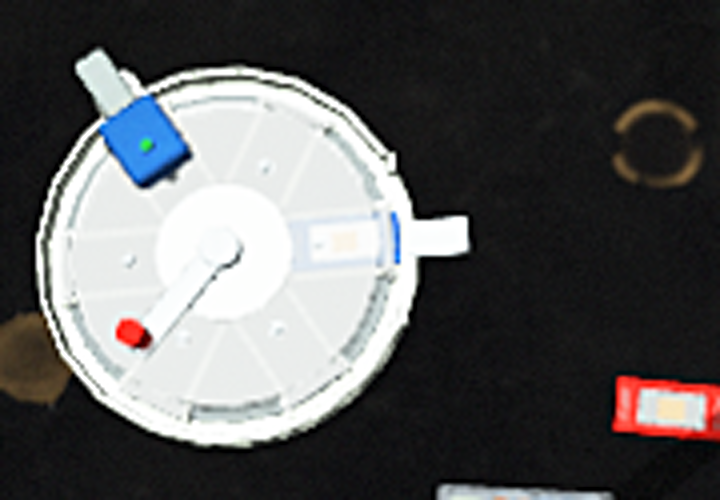

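The carrier shows through the roof in the port slot, with its blue outer end at crop (400,238), i.e. px (260,184.5). The lever is at rest. I'll check how far it protrudes, then do the first stroke.

```bash
python3 - <<'E'
from h import *
s=arm.snapshot("top"); print("outer end rad",(toplane(s,(260,184.5),.0235)-C)@u)
stroke(); park(); print(arm.get_clock())
s=arm.snapshot("top"); cv2.imwrite("pics/st1.png",cv2.resize(s["img"][125:250,160:340],None,fx=4,fy=4,interpolation=cv2.INTER_CUBIC))
print(lever(s))
E
```

```text
outer end rad 0.12037006588021916
stroke end False 1.2241532883593074 [-3.8 10.2  4.7] [-15.3  35.7  14.3]
28.7417
[np.float64(0.009755803456668932)]
```

View pics/st1.png

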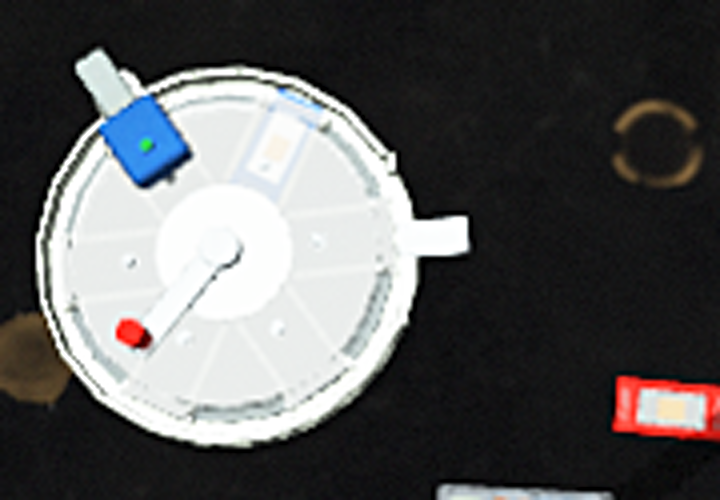

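The stroke worked: the carrier is at station 1 (crop (275,140)), the slots line up with the port again, and the lever is back at rest. Next is the second blue carrier, continuing only if each step checks out.

```bash
python3 - <<'E'
from h import *
b=carriers("blue"); print(len(b),b[0][0],b[0][3])
pick(b[0])
assert arm.get_opening()>.033
assert not insert()
push(); park(); print(arm.get_clock())
s=arm.snapshot("top"); cv2.imwrite("pics/push2.png",cv2.resize(s["img"][125:250,160:340],None,fx=4,fy=4,interpolation=cv2.INTER_CUBIC))
print(lever(s),[(o[0],o[3]) for o in carriers("red",s)])
E
```

```text
1 [ 0.53287226 -0.31935015] 1.286926923568097
pick z 0.002 opening 0.035522862066081705 after lift 0.03559275665773529
opening 0.035858620341487464
insert hit False rad 0.13030349405883393 0.03510958848843342 [-0.7 -0.5 -0.3]
push hit True rad 0.12959430024844482 [ 1.2 -3.3  0.8]
45.0083
[np.float64(0.009755803456668932)] [(array([ 0.42531076, -0.13165125]), np.float64(1.4507476827568497))]
```

View pics/push2.png

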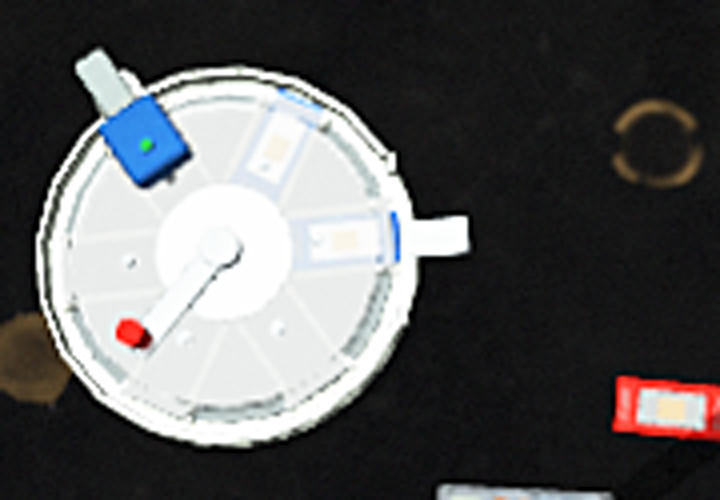

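Both blue carriers are home at stations 0 and 1, with the second's outer end at crop (398,238). I'll stroke again, and check the whole bench for a third sample before loading the red one.

```bash
python3 - <<'E'
from h import *
stroke(); park(); print(arm.get_clock())
s=arm.snapshot("top"); print(lever(s),[(o[0],o[3]) for o in carriers("red",s)],len(carriers("blue",s)))
t=cv2.resize(s["img"][125:250,160:340],(576,400)); w=cv2.resize(arm.snapshot("side")["img"],(0,0),fx=1,fy=1)
cv2.imwrite("pics/st2.png",t); cv2.imwrite("pics/st2s.png",w)
E
```

```text
stroke end False 1.2243137749557955 [-4.2  8.9  4.4] [-14.6  35.9  13.4]
58.0583
[np.float64(0.009755803456668932)] [(array([ 0.42531076, -0.13165125]), np.float64(1.4507476827568497))] 0
```

View pics/st2.png

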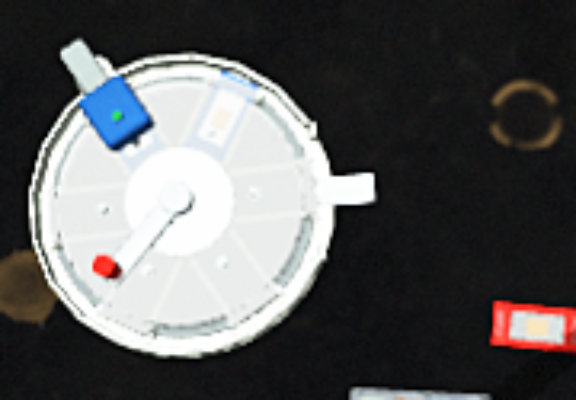

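View pics/st2s.png

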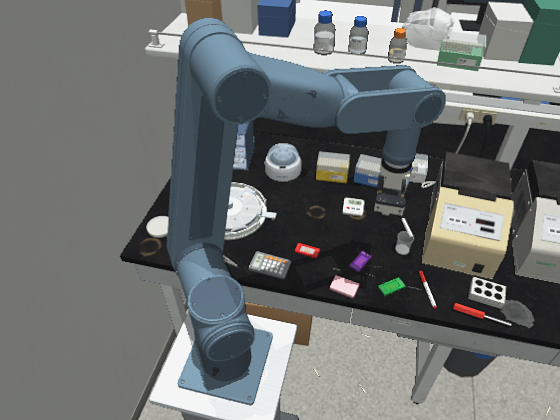

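The samples are at station 1 (crop (220,115)) and station 2 (under the head, crop (140,145)). The lever is at rest, and the side view shows no other blue carrier on the bench. Next is the red one at side px (307,250).

```bash
python3 - <<'E'
from h import *
b=carriers("red"); assert len(b)==1
pick(b[0])
assert arm.get_opening()>.033
assert not insert()
push(); park(); print(arm.get_clock())
s=arm.snapshot("top"); cv2.imwrite("pics/push3.png",cv2.resize(s["img"][125:250,160:340],(576,400)))
print(lever(s))
E
```

```text
pick z 0.002 opening 0.03595146317807446 after lift 0.035739849730525845
opening 0.03551556198558074
insert hit False rad 0.13031695086949208 0.035530661452718826 [0.7 0.5 0.3]
push hit True rad 0.12957691430816007 [ 0.3 -2.7  2. ]
74.125
[np.float64(0.009755803456668932)]
```

View pics/push3.png

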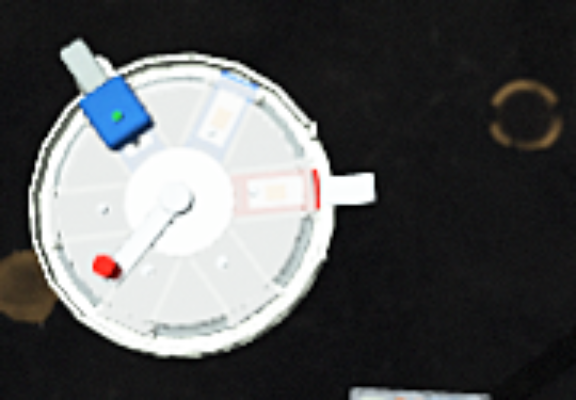

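The red carrier is home in the port slot (outer end at crop (317,188)), right behind the samples. Now the two strokes.

```bash
python3 - <<'E'
from h import *
stroke(); arm.pause(.5); stroke(); park(); print(arm.get_clock())
s=arm.snapshot("top"); cv2.imwrite("pics/fin.png",cv2.resize(s["img"][125:250,160:340],(576,400)))
print(lever(s))
E
```

```text
stroke end False 1.2244355928124406 [-2.6  9.9  5. ] [-14.8  35.6  13.3]
stroke end False 1.2245339162224025 [-4.3  9.6  4.5] [-14.   36.   14.1]
96.5417
[np.float64(0.009755803456668932)]
```

View pics/fin.png

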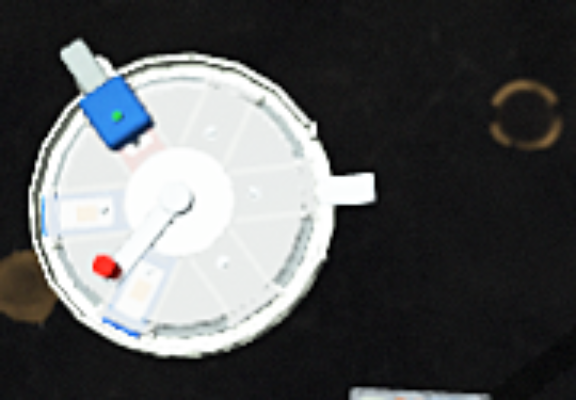

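The red carrier is under the reading head (crop (145,150)), the blue ones are at station 3 (80,213) and station 4 (140,300), and the lever is at rest.

```bash
python3 -c "
from plant import arm
print(arm.sign_off())"
```

```text
the job is handed in; nothing more can be done
None
```

The job is handed in: the final picture shows the red reference under the reading head at station 2, the two blue samples present at stations 3 and 4, and the lever at rest; the bystanders were not touched, and sign-off returned no verdict.

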